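Fit the cocoa shaker's lid set and take off its dust cap

TASK

The cocoa shaker's lid set, a wide-rimmed steel sifter lid with its black dust cap sitting over the neck, hangs drying on one of the two pegs of the drying stand. Lift the lid set up off its peg in one piece by the sifter's rim, lower it (do not drop it) squarely onto the shaker until it is fully down, then take the dust cap alone straight up off the sifter, which must stay seated, so the shaker is ready for dusting. Finish with the cap still in the gripper, held still and level in the air well above the shaker, and leave the cup, jug and saucers as they are.

Things in the scene. Friction and masses are not known exactly. Their poses are not given: they have to be found in the camera images.
- sifter: Steel sifter lid (inner lid), round, loose, about 110 g. Origin: centre of the underside of its rim skirt, z up. Skirt 66 mm outside, 62 mm inside diameter, z 0 to 24 mm, open below; flat shoulder at z 24; hollow neck 48 mm diameter (43 inside) up to the perforated top at z 50. Inside, a ledge at z 20 comes to rest on the shaker's lip; the neck's ceiling, z 47, rests on the peg at the start.
- cap: Dust cap (outer lid), black plastic, 35 g, round, 55 mm diameter, 32 mm tall, open below. Origin: centre of its lower edge, z up. Not fastened: it sits over the sifter's neck with 1.5 mm of play all round, its lower edge on the sifter's shoulder (24 mm above the sifter's origin), its top 56 mm above the sifter's origin. The sifter's rim stands out 5 mm all round below it.
- shaker: Shaker, open steel tin, loose, upright on the shelf, about 260 g: 58 mm diameter, 100 mm tall, lip drawn in to 54 mm over the top 12 mm. Origin: centre of its underside, z up. With the lid fully down the sifter's origin is on its axis, 80 mm above its origin; the skirt has nearly 2 mm of play round the tin.
- stand: Birch drying stand, fixed: base 100 x 260 x 18 mm, two upright pegs at y -75 and +75 mm of its frame. Origin: centre of its underside. Pegs: 16 mm dowels, heads 31 mm wide, flat tops 140 mm above the shelf. The lid set hangs on one peg (skirt underside 93 mm above the shelf, cap top 149 mm), a cup on the other; which is which varies.
- peg_a (a point): Centre of the head top of the peg at y = -75 mm of the stand.
- peg_b (a point): Centre of the head top of the peg at y = +75 mm of the stand.
- cup: Bystander: white espresso cup hung upside down on the other peg, 62 mm across its mouth, 58 mm tall, with a small ear that stands out to about 50 mm from the axis. Origin: centre of its (lower) mouth, 87 mm above the shelf.
- jug: Bystander: glass milk jug, 82 mm diameter, 125 mm tall, with a handle out to 75 mm from its axis. Origin: centre of its underside.
- saucer_low: Bystander: lower of two stacked white saucers, 122 mm diameter; stack 24 mm tall. Origin: centre of its underside.
- saucer_top: Bystander: upper saucer of the stack, same size. Origin: centre of its underside, 8 mm above the lower one's.

How it is judged (in metres and radians):
On the way, in this order (a step that is already met when the one before it is completed fails the run):
1. the lid set is lifted clear of its peg in one piece, cap on the sifter (height (world z) of sifter above 0.142 m and z of cap in the frame of sifter below 0.029 m and contact force between the fingers and sifter above 0.5 N), for 0.1 s.
2. the lid set is fully down on the shaker, square, cap still on the sifter (z of sifter in the frame of shaker below 0.084 m and horizontal distance between sifter and shaker below 0.006 m and angle between each of sifter, shaker's own z axis and vertical below 0.07 rad and z of cap in the frame of sifter below 0.029 m and contact force between sifter and shaker above 0.2 N), for 0.2 s.
At the end, for the whole second after the job is handed in: Cap held still in the fingers alone, within 14 deg of level, lower edge 40 mm or more above the sifter's shoulder; sifter untouched on the shaker, fully down to 4 mm, within 6 mm of its axis, 4 deg of level; shaker upright on the shelf within 40 mm of its start (z of cap in the frame of shaker above 0.144 m and height (world z) of cap above 0.144 m and contact force between the fingers and cap above 1 N and contact force between each of cap, the arm, the fingers and sifter below 0.05 N and contact force between cap and stand below 0.05 N and contact force between cap and cup below 0.05 N and contact force between cap and jug below 0.05 N and contact force between each of cap, the fingers and shaker below 0.05 N and linear speed of cap below 0.03 m/s and angle between cap's own z axis and vertical below 0.25 rad and z of sifter in the frame of shaker between 0.076 and 0.084 m and horizontal distance between sifter and shaker below 0.006 m and angle between each of sifter, shaker's own z axis and vertical below 0.07 rad and linear speed of each of sifter, shaker below 0.02 m/s and height (world z) of shaker below 0.005 m and distance of shaker from where it was at the start of the episode below 0.04 m); the arm keeps its last pose, push and grip.
It fails at once if the cap comes off while the sifter is not seated on the shaker, or the sifter is pulled up or tilted with it ((z of cap in the frame of sifter above 0.032 m or horizontal distance between cap and sifter above 0.012 m) and (z of sifter in the frame of shaker above 0.086 m or horizontal distance between sifter and shaker above 0.008 m or angle between sifter's own z axis and vertical above 0.12 rad)).
It fails at once if the lid set or the cap is dropped ((linear speed of sifter above 0.35 m/s and contact force between the fingers and sifter below 0.02 N) or (linear speed of cap above 0.45 m/s and contact force between the fingers and cap below 0.02 N and contact force between the fingers and sifter below 0.02 N)).
It fails at once if the shaker is tipped or knocked along (angle between shaker's own z axis and vertical above 0.2 rad or distance of shaker from where it was at the start of the episode above 0.05 m).
It fails at once if the cup, the jug or the saucers are disturbed (distance of any of cup, jug, saucer_low, saucer_top from where it was at the start of the episode above 0.02 m).
It also fails if it takes over 56 s, if anything falls off the work surface, if the arm or the gripper's body presses on something with over 40 N, if the wrist force passes 120 N, or if a joint passes its speed limit or range.

ROBOT

A 6-joint arm with a two-finger parallel gripper is mounted at the origin on the work surface. World frame = base frame: x ahead of the robot, y to its left, z up, the work surface at z = 0. Lengths are in m, angles in degrees, forces in N, time in s.
With the tool pointing down it reaches from about 0.25 to 0.775 m from the base axis. Payload 4 kg.
Tool frame: the origin (TCP) lies between the finger pads; the fingertips stand arm.tip_reach ahead of it and the grasp point (between the pads) lies 6 mm ahead of it (arm.tip_reach is the distance from the TCP to the fingertips, in m); z points along the fingers, y is the line along which they close (so a half turn about z gives the same grasp; the last joint's range is limited). The gripper opens to 85 mm and grips with 20 to 120 N. Pads are 22 mm wide; open, the fingers measure 114 mm over their backs; the gripper's body (76 mm by 85 mm) begins 54 mm behind the grasp point. The pads swing forward as they close: fully open they stand 13 mm farther back than shut.
Start: joints at [-81.423, 4.996, 78.535, -0, 96.463, -5.907], TCP at [0.138, -0.533, 0.232] pointing down, gripper open.
Joint ranges: [-177.83, 177.83], [-43.37, 116.18], [15.69, 146.23], [-61.86, 241.86], [9.47, 152.12], [-147.06, 147.06]. Speed limits (degrees/s): [159.86, 159.86, 180, 180, 180, 180].

INTERFACE

Orientations are given as [roll, pitch, yaw] about the fixed x, y, z axes, in that order (R = Rz(yaw) Ry(pitch) Rx(roll)).
In Python, from cell import arm gives the robot as it stands.
- The arm moves only by the shell command python3 -m pendant [FORCE], which reads ROWS from standard input. ROWS is a JSON list of rows, 1 to 5 of them, each an object with the fields turn_vec (a list: a rotation vector rx, ry, rz in shares of 360 degrees (1.0 is 360 degrees)), d (a list: dx, dy, dz in shares of 0.8 m (1.0 is 0.8 m)), jaw (the finger opening in m); a field left out counts as zero (the opening has to be given); each row shifts and turns the commanded pose from where the row before left it, along the tool's axes as they then stand; what a row does not reach is not made up. A row lasts 1/8 s, in which the tool goes at most 0.0625 m and 10.7 degrees, less where a joint would pass 70% of its speed; a pose out of reach is approached as far as the arm can. The fingers move at their own pace and stop on an object; FORCE is the grip in N (left out, the last holds). Time passes only in rows, so rows that do not move let the fingers close. It prints the time, the measured TCP pose, the force, the opening and the grip force at its end. No shift or turn number may pass 1 either way. Input that does not fit is refused with a message, and nothing moves.
- arm.read_state(): the state, without advancing time (a new reading comes with each control period).
- arm.capture(name): name is "side" or "top"; returns the picture (480x640x3 uint8, blue, green, red); there is no depth.
- arm.get_calibration(name): a dict with "vfov" (degrees; the focal length in pixels is half the picture's height over the tangent of half this angle, whatever the lens; pixels are square), "cx", "cy" (the principal point, pixels), "rvec" (rotation vector, rad) and "tvec" (3), from world to camera coordinates, as OpenCV has them. Camera axes: x right, y down, z forward; pixel columns grow to the right and rows downward; lengths in m; the calibration is good to about 2 mm. A picture is of the moment at which its call begins. get_calibration takes no time and is no camera call.
- arm.sign_off(): hands the job in; it is judged then, once.
The state is a dict: "t": time; "joints": joint angles; "qvel": joint speeds; "effort": joint torques, N m; "tool_pos": TCP position; "tool_rot": TCP orientation; "contact_force": force on the tool from outside, world axes, zero at the start; "torque": the same for the moment, N m; "opening": finger opening in m; "finger_force": force on a finger pad.
Only numpy, scipy, OpenCV 4.12 (cv2) and the standard library are available. Lean on these libraries where they do the work, as an engineer would, in place of code of your own. Each camera call takes 0.05 s, during which the arm holds its last target. There are 200 camera calls.

## Working session

There is one attempt and no reset: what is moved stays moved. The work goes in short steps, Python scripts to look and compute and a shell command to move; the robot and the scene stay as the last step left them, time stands still between calls to the robot, and variables do not carry over. Pictures are saved under pics/ and viewed, at most 10 in all, crops included, and the job is handed in when it is done.

```bash
mkdir -p pics; ls; python3 - <<'E'
from cell import arm
import cv2
for n in("side","top"):
    cv2.imwrite(f"pics/{n}0.png",arm.capture(n)); print(n,arm.get_calibration(n))
s=arm.read_state(); print(s, arm.tip_reach)
E
```

```text
pics
side {'vfov': 44.19507902705107, 'cx': 317.2943126946512, 'cy': 234.28662646016218, 'rvec': array([ 0.36096638, -2.67169922,  1.35891162]), 'tvec': array([0.55324673, 0.19082246, 0.90595059])}
top {'vfov': 55.22291067479645, 'cx': 320.4951675607317, 'cy': 240.4154386239877, 'rvec': array([ 2.20985728, -2.1981298 ,  0.03961301]), 'tvec': array([0.00171555, 0.56633704, 1.02540552])}
{'t': 0.1, 'joints': array([-8.14225186e+01,  5.03607124e+00,  7.86177804e+01, -4.32786006e-04,
        9.64646062e+01, -5.90752862e+00]), 'qvel': array([ 0.01932341, -0.1100023 , -0.29180593, -0.05104576, -0.08814408,
        0.06753156]), 'effort': array([ 2.46699296e-03, -3.53016007e+01, -3.14217174e+01,  4.00178476e-05,
        7.94796331e-03,  6.25883345e-06]), 'tool_pos': array([ 0.13748986, -0.53205647,  0.23042977]), 'tool_rot': array([-1.79882127e+02, -1.17642048e-02,  1.44849496e+01]), 'contact_force': array([ 0.27341234, -0.3439135 ,  0.17659897]), 'torque': array([-0.03537675,  0.01829911, -0.04822935]), 'finger_force': 0.0, 'opening': 0.08536692444045624} 0.025
```

View pics/side0.png

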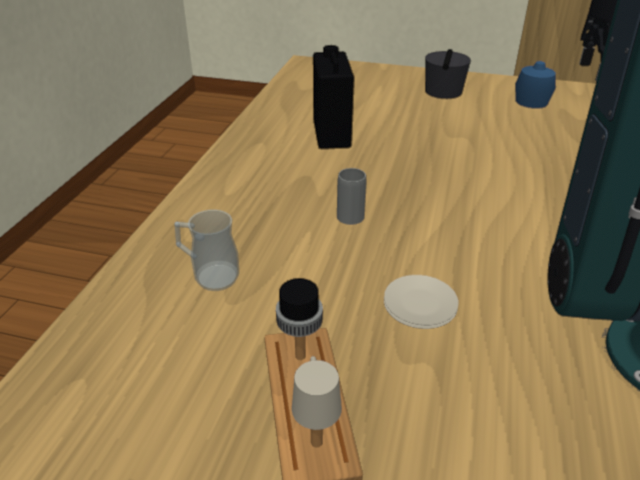

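View pics/top0.png

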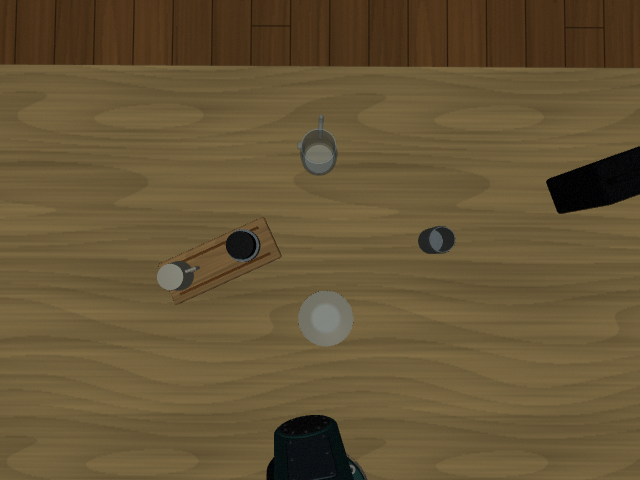

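Side view: lid set on the far peg with cap top at about (299,293) and rim at about (300,318); cup at (317,395), shaker lip at (351,175), jug at (213,250), saucers at (421,301). Top view: cap (242,245), shaker (436,240), cup (172,277), jug (319,152), saucers (326,319).

```bash
cat > h.py <<'E'
import numpy as np, cv2
from cell import arm
def cam(n):
    c=arm.get_calibration(n); f=240/np.tan(np.radians(c["vfov"]/2))
    K=np.array([[f,0,c["cx"]],[0,f,c["cy"]],[0,0,1]]); R=cv2.Rodrigues(c["rvec"])[0]
    return K,R,np.asarray(c["tvec"]).reshape(3)
def ray(n,p):
    K,R,t=cam(n); d=R.T@np.linalg.solve(K,[p[0],p[1],1]); return -R.T@t,d/np.linalg.norm(d)
def plane(n,p,z):
    o,d=ray(n,p); return o+d*(z-o[2])/d[2]
def tri(ps,pt):
    a,u=ray("side",ps); b,v=ray("top",pt)
    s=np.linalg.lstsq(np.c_[u,-v],b-a,rcond=None)[0]; p,q=a+s[0]*u,b+s[1]*v
    return (p+q)/2,np.linalg.norm(p-q)
def proj(n,X):
    K,R,t=cam(n); q=K@(R@np.asarray(X)+t); return q[:2]/q[2]
def blob(mask,seed):
    n,l,st,c=cv2.connectedComponentsWithStats(mask.astype(np.uint8)); k=l[seed[1],seed[0]]
    return (l==k),st[k],c[k]
E
python3 - <<'E'
from h import *
S=cv2.imread("pics/side0.png");T=cv2.imread("pics/top0.png")
for n,I,sd in(("side",S,(299,295)),("top",T,(242,245))):
    m,st,c=blob(I.max(2)<40,sd); print(n,st,c)
def crop(I,x,y,w=64,h=48): return cv2.resize(I[y-h//2:y+h//2,x-w//2:x+w//2],(400,300),interpolation=cv2.INTER_CUBIC)
g=np.vstack([np.hstack([crop(S,299,310,80,60),crop(S,351,195,80,60)]),np.hstack([crop(T,242,245),crop(T,436,240)])])
g=cv2.convertScaleAbs(g,alpha=1.3)
cv2.imwrite("pics/c0.png",g)
E
```

```text
side [ 280  279   38   42 1364] [298.46994135 299.42888563]
top [226 231  30  28 671] [240.62146051 244.78688525]
```

View pics/c0.png

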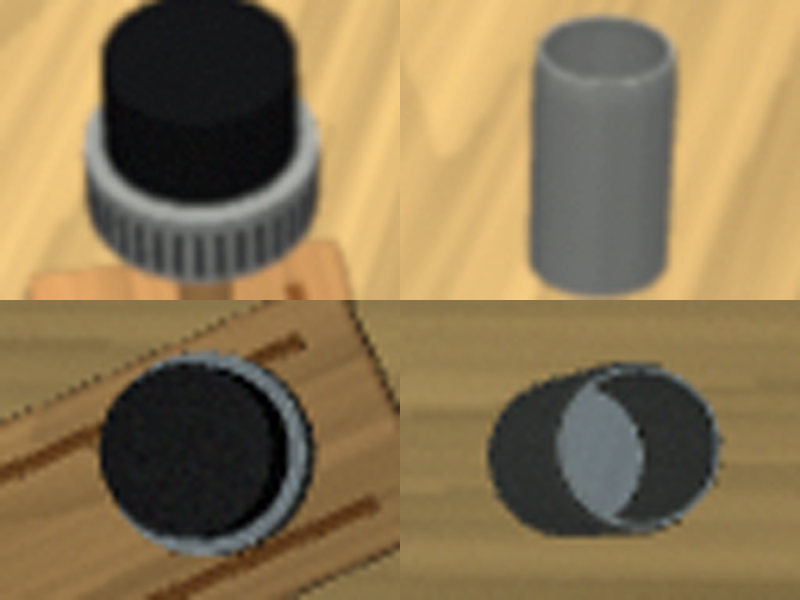

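Crops show the cap top ellipse, the rim shoulder ellipse and the shaker lip clearly. In full-image pixels, the cap top is at (298.6,292)/(239.6,245), the shoulder at (299.2,308.4)/(243.3,245.0) and the lip at (352,174.6)/(441.7,239.2).

```bash
python3 - <<'E'
from h import *
np.set_printoptions(precision=4,suppress=True)
for k,a,b in(("cap top",(298.6,292),(239.6,245)),("shoulder",(299.2,308.4),(243.3,245)),("lip",(352,174.6),(441.7,239.2)),("cup",(317,376),(171,277))):
    p,e=tri(a,b); print(k,p,e, np.hypot(*p[:2]))
print("shaker planes",plane("top",(441.7,239.2),.1),plane("side",(352,174.6),.1))
print("cap planes",plane("top",(239.6,245),.149),plane("side",(298.6,292),.149))
print("shoulder planes",plane("top",(243.3,245),.117),plane("side",(299.2,308.4),.117))
for n,cs in(("top",[(265,218),(281,256),(175,304)]),):
    for c in cs: print("stand",plane(n,c,.018))
# top view measured circle diameters
print(np.linalg.norm(plane("top",(404+(557-400)/6.25,239),.1)-plane("top",(404+(719-400)/6.25,239),.1)))
for n in("top","side"): print(n,ray(n,(320,240)))
print("jug",plane("top",(319,138),.125),"sauc",plane("top",(326,319),.024))
E
```

```text
cap top [0.5534 0.1637 0.1462] 0.0035596880633432288 0.5771009865535888
shoulder [0.554  0.1618 0.1137] 0.0030791142549141514 0.577147610418279
lip [ 0.5687 -0.2447  0.0995] 0.003567735763471614 0.6191684082732684
cup [0.4902 0.2975 0.1444] 0.003707586591723648 0.5733756293284477
shaker planes [ 0.567 -0.245  0.1  ] [ 0.5703 -0.2434  0.1   ]
cap planes [0.5516 0.1627 0.149 ] [0.5542 0.1669 0.149 ]
shoulder planes [0.5524 0.1608 0.117 ] [0.5545 0.1654 0.117 ]
stand [0.6157 0.1295 0.018 ]
stand [0.5307 0.0929 0.018 ]
stand [0.4226 0.3281 0.018 ]
0.05342735943474861
top (array([0.5298, 0.0054, 1.0447]), array([ 0.0361,  0.0005, -0.9993]))
side (array([0.368 , 0.7445, 0.6882]), array([ 0.2094, -0.7747, -0.5966]))
jug [0.7694 0.0089 0.125 ] sauc [ 0.3919 -0.0084  0.024 ]
```

Careful with the scale: shifts go in shares of 0.8 m and turns go in shares of 360 degrees. That gives: 0.0384 m / 0.8 = 0.048, -0.038 m / 0.8 = -0.0475.

```bash
for i in 1; do
echo '[{"d":[0.048, -0.0475, 0], "jaw":0.085}, {"d":[0.048, -0.0475, 0], "jaw":0.085}, {"d":[0.048, -0.0475, 0], "jaw":0.085}, {"d":[0.048, -0.0475, 0], "jaw":0.085}, {"d":[0.048, -0.0475, 0], "jaw":0.085}]' | python3 -m pendant
echo '[{"d":[0.048, -0.0475, 0], "jaw":0.085}, {"d":[0.048, -0.0475, 0], "jaw":0.085}, {"d":[0.048, -0.0475, 0], "jaw":0.085}, {"d":[0.048, -0.0475, 0], "jaw":0.085}, {"d":[0.048, -0.0475, 0], "jaw":0.085}]' | python3 -m pendant
echo '[{"d":[0.048, -0.0475, 0], "jaw":0.085}, {"d":[0.048, -0.0475, 0], "jaw":0.085}, {"d":[0.048, -0.0475, 0], "jaw":0.085}, {"d":[0.048, -0.0475, 0], "jaw":0.085}, {"d":[0.048, -0.0475, 0], "jaw":0.085}]' | python3 -m pendant
echo '[{"turn_vec":[0, 0, -0.0278], "jaw":0.085}, {"turn_vec":[0, 0, -0.0278], "jaw":0.085}, {"turn_vec":[0, 0, -0.0278], "jaw":0.085}, {"turn_vec":[0, 0, -0.0278], "jaw":0.085}, {"turn_vec":[0, 0, -0.0278], "jaw":0.085}]' | python3 -m pendant
echo '[{"turn_vec":[0, 0, -0.0278], "jaw":0.085}, {"turn_vec":[0, 0, -0.0278], "jaw":0.085}, {"turn_vec":[0, 0, -0.0278], "jaw":0.085}, {"turn_vec":[0, 0, -0.0278], "jaw":0.085}, {"turn_vec":[0, 0, -0.0278], "jaw":0.085}]' | python3 -m pendant
done
python3 - <<'E'
from h import *
s=arm.read_state(); print(s["t"],s["tool_pos"],s["tool_rot"],s["joints"])
S=arm.capture("side");T=arm.capture("top")
cv2.imwrite("pics/s1.png",S);cv2.imwrite("pics/t1.png",T)
print(proj("side",s["tool_pos"]),proj("top",s["tool_pos"]))
c=lambda I,x,y:cv2.resize(I[y-60:y+60,x-50:x+50],(400,480),interpolation=cv2.INTER_CUBIC)
cv2.imwrite("pics/c1.png",cv2.convertScaleAbs(np.hstack([c(S,300,260),c(T,240,240)]),alpha=1.4))
E
```

```text
t: 0.72
tool_pos: [0.2764, -0.2988, 0.2311]
tool_rot: [-180.0, -0.0, 14.5]
contact_force: [1.3, 0.2, -0.8]
opening: 0.0853
finger_force: 0.0
t: 1.35
tool_pos: [0.4147, -0.0668, 0.2312]
tool_rot: [180.0, 0.0, 14.5]
contact_force: [1.1, -0.3, 0.6]
opening: 0.0851
finger_force: 0.0
t: 1.98
tool_pos: [0.5532, 0.1651, 0.2308]
tool_rot: [180.0, 0.1, 14.5]
contact_force: [0.5, -0.9, 0.5]
opening: 0.0849
finger_force: 0.0
t: 2.6
tool_pos: [0.5524, 0.1634, 0.2307]
tool_rot: [-179.9, 0.1, 64.8]
contact_force: [0.6, 0.1, -0.9]
opening: 0.085
finger_force: 0.0
t: 3.22
tool_pos: [0.5524, 0.1634, 0.2307]
tool_rot: [-179.9, -0.0, 114.8]
contact_force: [0.2, 0.0, 0.4]
opening: 0.0851
finger_force: 0.0
3.225 [0.55238086 0.1633738  0.23070498] [-1.79916172e+02 -1.60797440e-02  1.14814363e+02] [ 1.08400243e+01  8.39841231e+00  7.48768067e+01 -4.67251793e-03
  9.68100111e+01 -1.39749008e+01]
[299.52633164 242.86591733] [231.14830637 243.40753046]
```

View pics/c1.png

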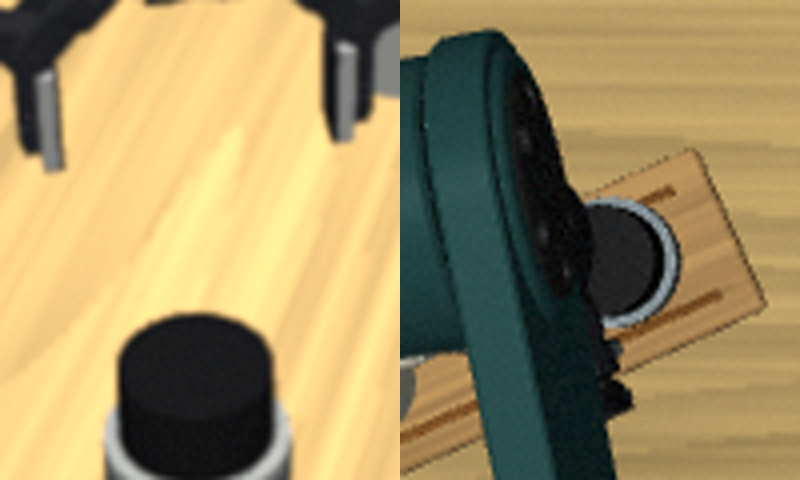

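Side crop: pad tips at about (263.6,242.4) and (336,234.9), with the cap below between them at about (299,292). In the top view the arm hides much of the gripper.

```bash
python3 - <<'E'
from h import *
for z in(.206,.212,.219):
    a,b=plane("side",(263.6,242.4),z),plane("side",(336,234.9),z)
    print(z,a,b,(a+b)/2,np.linalg.norm(a-b),np.degrees(np.arctan2(*(b-a)[[1,0]])))
E
```

```text
0.206 [0.60976046 0.1439135  0.206     ] [0.51899003 0.1010706  0.206     ] [0.56437524 0.12249205 0.206     ] 0.10037322153958063 -154.73307096388652
0.212 [0.60675178 0.15138639 0.212     ] [0.51711084 0.1090766  0.212     ] [0.56193131 0.13023149 0.212     ] 0.09912425169038722 -154.73307096388652
0.219 [0.60324165 0.16010476 0.219     ] [0.51491844 0.11841692 0.219     ] [0.55908005 0.13926084 0.219     ] 0.09766712019966149 -154.7330709638865
```

```bash
python3 - <<'E'
from h import *
S=cv2.imread("pics/s1.png");T=cv2.imread("pics/t1.png")
p=np.array([.5524,.1634,.2307]); a=np.radians(24.8); u=np.array([np.cos(a),np.sin(a),0])
out=[]
for n,I,x,y in(("side",S,300,250),("top",T,245,255)):
    k=5;J=cv2.resize(cv2.convertScaleAbs(I[y-60:y+60,x-40:x+40],alpha=1.8),(400,600),interpolation=cv2.INTER_CUBIC)
    for X,c in((p,(0,0,255)),(p+[0,0,-.012],(0,255,255)),(p+.0425*u+[0,0,-.012],(0,255,0)),(p-.0425*u+[0,0,-.012],(0,255,0)),(p+.057*u,(255,0,0)),(p-.057*u,(255,0,0))):
        q=proj(n,X)-[x-40,y-60]; cv2.circle(J,tuple(int(round(v)) for v in q*k+k/2),4,c,-1)
    out.append(J)
cv2.imwrite("pics/c2.png",np.hstack(out))
E
```

```text
(no output)
```

View pics/c2.png

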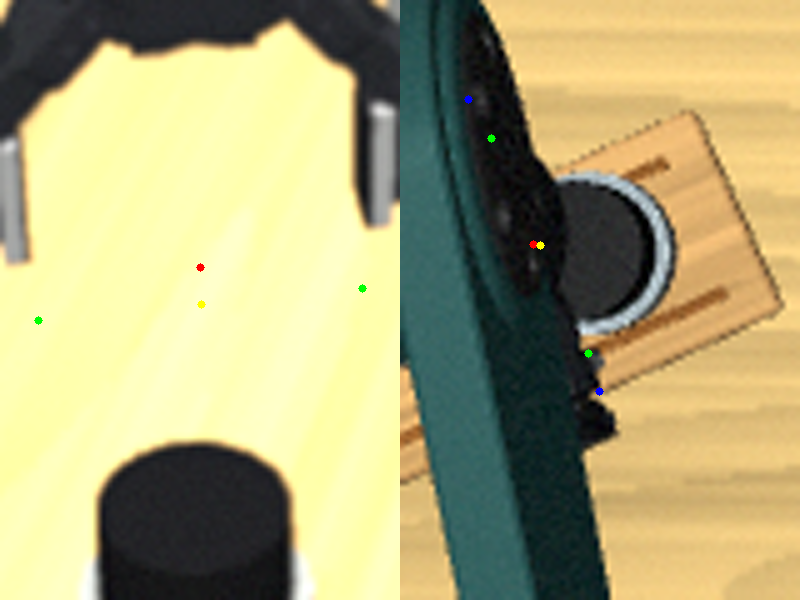

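Side crop: the open pad tips are about 12 px higher than my assumed point, so they sit farther back when open. Laterally they straddle the cap evenly. I'll descend partway and check the pads against the rim directly.

To row units: 0.035 m / 0.8 = 0.0438, 0.005 m / 0.8 = 0.0063.

```bash
echo '[{"d":[0, 0, 0.0438], "jaw":0.085}, {"d":[0, 0, 0.0438], "jaw":0.085}, {"d":[0, 0, 0.0438], "jaw":0.085}, {"d":[0, 0, 0.0063], "jaw":0.085}, {"jaw":0.085}]' | python3 -m pendant 40
python3 - <<'E'
from h import *
S=arm.capture("side");T=arm.capture("top")
cv2.imwrite("pics/s3.png",S);cv2.imwrite("pics/t3.png",T)
c=lambda I,x,y:cv2.resize(I[y-48:y+48,x-64:x+64],(800,600),interpolation=cv2.INTER_CUBIC)
cv2.imwrite("pics/c3.png",cv2.convertScaleAbs(c(S,300,300),alpha=1.3))
print(proj("side",arm.read_state()["tool_pos"]))
E
```

```text
t: 3.95
tool_pos: [0.5529, 0.1635, 0.122]
tool_rot: [180.0, 0.0, 114.4]
contact_force: [0.1, -0.3, 0.7]
opening: 0.085
finger_force: 0.0
[299.85202255 304.14978528]
```

View pics/c3.png

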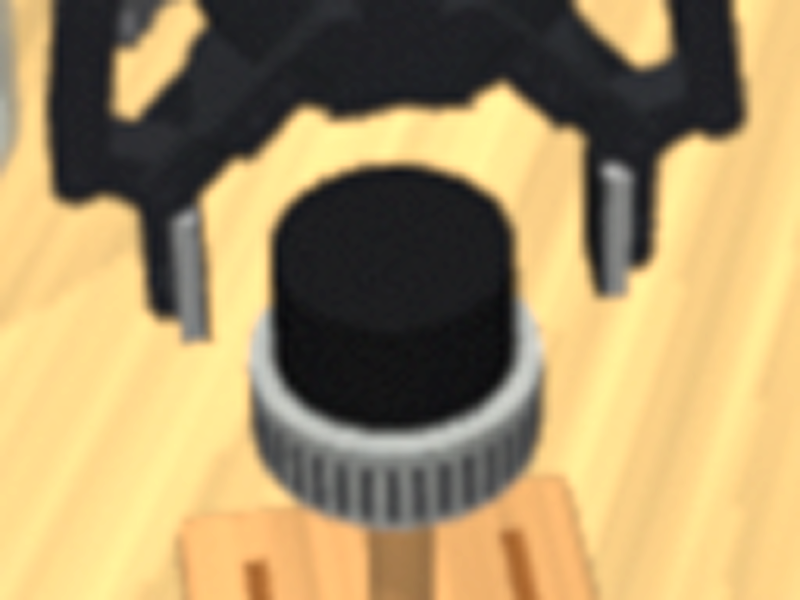

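Pad tips at crop (195,340) and (612,295), rim shoulder centre at about (397,355). The tips are still roughly 15 mm above the shoulder. I'll check the top view for depth.

```bash
python3 - <<'E'
from h import *
T=cv2.imread("pics/t3.png");x,y=245,255
p=np.array([.5529,.1635,.122]);a=np.radians(24.4); u=np.array([np.cos(a),np.sin(a),0]);v=np.array([-np.sin(a),np.cos(a),0])
J=cv2.resize(cv2.convertScaleAbs(T[y-45:y+45,x-60:x+60],alpha=2),(800,600),interpolation=cv2.INTER_CUBIC);k=800/120
for X,c in((p-.0425*u-.011*v,(0,255,0)),(p-.0425*u+.011*v,(0,255,0)),(p-.057*u-.011*v,(255,0,0))):
    q=(proj("top",X)-[x-60,y-45])*k+k/2; cv2.circle(J,tuple(int(round(t)) for t in q),4,c,-1)
cv2.imwrite("pics/c4.png",J)
E
```

```text
(no output)
```

View pics/c4.png

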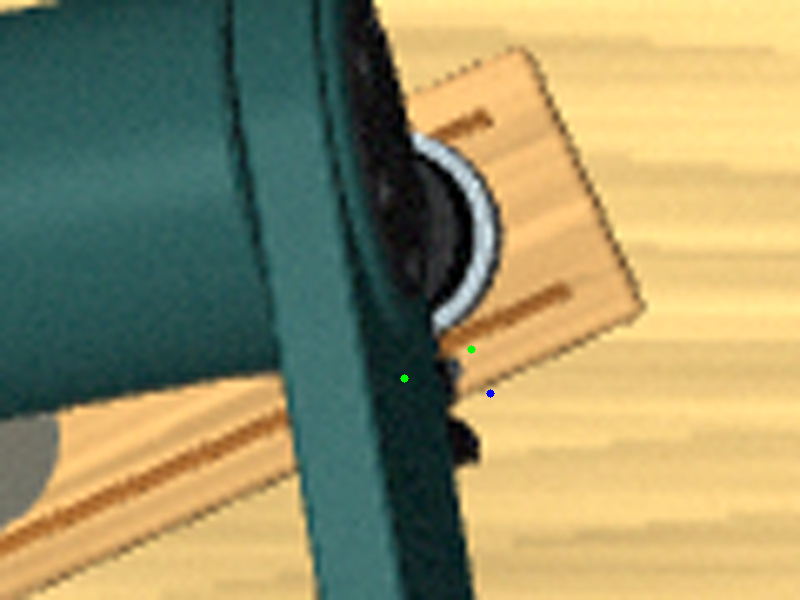

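Top crop: the finger edge near (455,370) lies within about 4 mm of prediction, so the lateral position is right and the pads simply stand high when open. I'll track the pads numerically by colour while descending and narrowing.

To row units: 0.006 m / 0.8 = 0.0075.

```bash
cat > pads.py <<'E'
from h import *
def pads(S):
    H=cv2.cvtColor(S,cv2.COLOR_BGR2HSV); m=(H[...,1]<70)&(H[...,2]>75)
    m[:, :240]=0; m[:,360:]=0; m[:230]=0; m[380:]=0
    n,l,st,c=cv2.connectedComponentsWithStats(m.astype(np.uint8))
    for s,cc in zip(st[1:],c[1:]):
        if s[4]>25: print("  x",s[0],s[0]+s[2],"y",s[1],s[1]+s[3],"A",s[4],cc.round(1))
E
python3 -c "
from pads import *
pads(cv2.imread('pics/s3.png'))"
echo '[{"d":[0, 0, 0.0075], "jaw":0.073}, {"d":[0, 0, 0.0075], "jaw":0.073}, {"jaw":0.073}]' | python3 -m pendant 40
python3 - <<'E'
from pads import *
S=arm.capture("side");cv2.imwrite("pics/s5.png",S);pads(S)
E
```

```text
x 329 350 y 233 239 A 56 [338.5 235.6]
  x 253 268 y 242 245 A 35 [259.7 243.2]
  x 332 337 y 278 299 A 78 [334.4 287.8]
  x 264 269 y 285 307 A 84 [266.  295.7]
  x 276 323 y 300 337 A 558 [299.  321.3]
  x 294 339 y 357 380 A 715 [316.1 370.8]
t: 4.42
tool_pos: [0.5522, 0.1633, 0.1087]
tool_rot: [-179.9, -0.0, 114.5]
contact_force: [0.9, 0.1, 0.3]
opening: 0.0726
finger_force: 0.0
  x 330 350 y 243 249 A 60 [339.3 245.4]
  x 247 269 y 251 258 A 65 [257.5 253.6]
  x 328 333 y 288 309 A 80 [330.3 298. ]
  x 269 323 y 295 337 A 663 [295.1 319.1]
  x 294 339 y 357 380 A 716 [316.1 370.8]
```

```bash
python3 - <<'E'
from h import *
p=np.array([.5535,.1640,0]);a=np.radians(24.5); u=np.array([np.cos(a),np.sin(a),0]);v=np.array([-np.sin(a),np.cos(a),0])
for z in(.085,.095,.105,.115,.125):
  print(z,*[proj("side",p+[0,0,z]+s*.0365*u+w*.011*v).round(1) for s in(-1,1) for w in(-1,1)])
print("shoulder",proj("side",p+[0,0,.117]),"captop",proj("side",p+[0,0,.149]))
E
```

```text
0.085 [324.4 316.1] [326.9 326.8] [274.4 321.8] [276.  332.7]
0.095 [324.4 311.1] [327.  321.8] [274.1 316.7] [275.7 327.6]
0.105 [324.4 306. ] [327.1 316.6] [273.8 311.6] [275.4 322.5]
0.115 [324.5 300.9] [327.1 311.4] [273.5 306.4] [275.  317.3]
0.125 [324.5 295.6] [327.2 306.2] [273.2 301.2] [274.7 312. ]
shoulder [300.14199994 307.87556467] captop [299.72162708 290.70501294]
```

```bash
python3 - <<'E'
from h import *
for f in("s1","s3","s5"):
  S=cv2.imread(f"pics/{f}.png")
  for x in(292,300,308):
    d=S[:,x].max(1)<70; r=np.flatnonzero(np.diff(d.astype(int))); print(f,x,r[(r>150)&(r<345)])
p=np.array([.5535,.1640,0]);a=np.radians(24.5);v=np.array([-np.sin(a),np.cos(a),0])
for z in(.157,.167,.177,.187,.197): print(z,[proj("side",p+[0,0,z]+w*v).round(1) for w in(0,.02,.038)])
E
```

```text
s1 292 [199 279 319]
s1 300 [198 278 320]
s1 308 [198 279 318 326 328 330 331]
s3 292 [190 192 199 207 208 215 269 279 319]
s3 300 [190 192 199 207 208 215 268 278 320]
s3 308 [189 191 198 206 207 214 268 280 318]
s5 292 [200 202 209 216 217 224 319]
s5 300 [200 202 209 216 217 224 276 277 320]
s5 308 [199 201 208 215 216 223 275 280 318]
0.157 [array([299.6, 286.3]), array([301.6, 296. ]), array([303.5, 305.2])]
0.167 [array([299.5, 280.7]), array([301.5, 290.4]), array([303.4, 299.5])]
0.177 [array([299.3, 275. ]), array([301.4, 284.7]), array([303.3, 293.7])]
0.187 [array([299.2, 269.2]), array([301.2, 278.9]), array([303.2, 287.9])]
0.197 [array([299.1, 263.4]), array([301.1, 273. ]), array([303., 282.])]
```

To row units: 0.004 m / 0.8 = 0.005.

```bash
echo '[{"d":[0, 0, 0.005], "jaw":0.075}, {"jaw":0.075}]' | python3 -m pendant 40
echo '[{"d":[0, 0, 0.0038], "jaw":0.075}, {"jaw":0.075}]' | python3 -m pendant 40
python3 - <<'E'
from pads import *
S=arm.capture("side");cv2.imwrite("pics/s6.png",S);pads(S)
c=lambda I,x,y:cv2.resize(I[y-48:y+48,x-64:x+64],(800,600),interpolation=cv2.INTER_CUBIC)
cv2.imwrite("pics/c6.png",cv2.convertScaleAbs(c(S,300,300),alpha=1.3))
E
```

```text
t: 4.72
tool_pos: [0.5525, 0.1634, 0.105]
tool_rot: [-180.0, -0.0, 114.5]
contact_force: [-0.2, -1.5, 0.2]
opening: 0.0749
finger_force: 0.0
t: 4.97
tool_pos: [0.5525, 0.1634, 0.1021]
tool_rot: [-180.0, -0.0, 114.5]
contact_force: [0.1, 0.3, -0.3]
opening: 0.0752
finger_force: 0.0
  x 329 349 y 247 252 A 61 [338.7 249.2]
  x 247 269 y 255 261 A 68 [257.6 257.2]
  x 329 334 y 292 312 A 63 [330.9 301.3]
  x 269 274 y 298 319 A 83 [270.8 308.3]
  x 276 323 y 300 337 A 576 [298.8 321.3]
  x 294 339 y 357 380 A 717 [316.1 370.8]
```

View pics/c6.png

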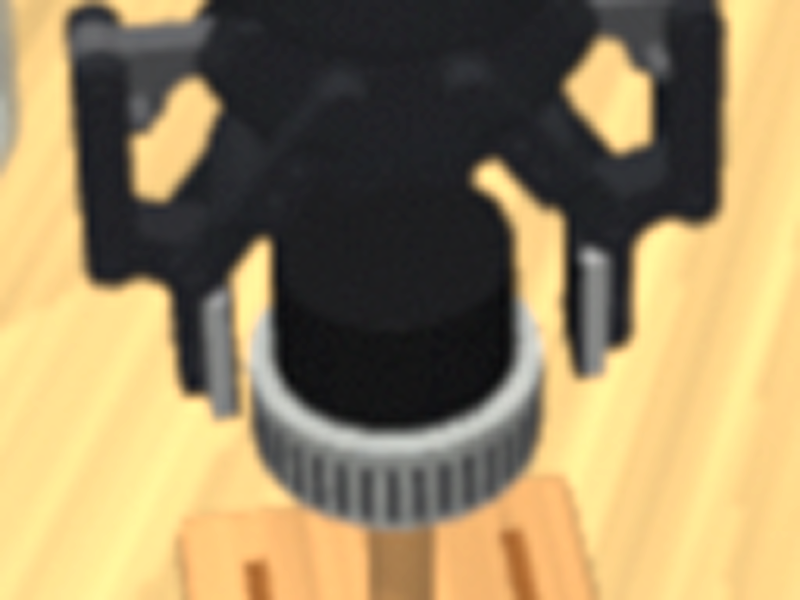

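Tips are now at crop (225,415) and (590,375), only about 5 mm below the shoulder. They need to go lower, so I'll use small steps and watch the force.

```bash
echo '[{"d":[0, 0, 0.0025], "jaw":0.075}, {"jaw":0.075}]' | python3 -m pendant | grep -E "pos|contact"
echo '[{"d":[0, 0, 0.0025], "jaw":0.075}, {"jaw":0.075}]' | python3 -m pendant | grep -E "pos|contact"
python3 - <<'E'
from pads import *
S=arm.capture("side");cv2.imwrite("pics/s7.png",S);pads(S)
E
```

```text
tool_pos: [0.5526, 0.1634, 0.1003]
contact_force: [0.0, 0.5, -0.8]
tool_pos: [0.5525, 0.1634, 0.0982]
contact_force: [-0.4, 0.2, -0.0]
  x 285 310 y 230 232 A 42 [297.  230.4]
  x 329 349 y 249 255 A 64 [338.8 251.5]
  x 249 269 y 257 262 A 65 [258.9 259.6]
  x 329 334 y 294 314 A 62 [330.9 303.2]
  x 269 274 y 300 321 A 79 [270.9 310.3]
  x 276 323 y 300 337 A 580 [298.9 321.2]
  x 294 339 y 357 380 A 715 [316.1 370.8]
```

To row units: 0.002 m / 0.8 = 0.0025.

```bash
for z in 1 ; do
echo '[{"d":[0, 0, 0.0025], "jaw":0.075}, {"jaw":0.075}]' | python3 -m pendant | grep -E "pos|contact"
echo '[{"d":[0, 0, 0.0025], "jaw":0.075}, {"jaw":0.075}]' | python3 -m pendant | grep -E "pos|contact"
echo '[{"d":[0, 0, 0.0025], "jaw":0.075}, {"jaw":0.075}]' | python3 -m pendant | grep -E "pos|contact"
done
python3 - <<'E'
from pads import *
S=arm.capture("side");cv2.imwrite("pics/s8.png",S);pads(S)
E
```

```text
tool_pos: [0.5526, 0.1634, 0.0962]
contact_force: [-0.7, -0.7, 0.3]
tool_pos: [0.5525, 0.1634, 0.0942]
contact_force: [0.4, 0.2, -0.0]
tool_pos: [0.5525, 0.1634, 0.0922]
contact_force: [-0.4, -0.3, 0.2]
  x 278 318 y 230 236 A 181 [297.1 232.1]
  x 329 349 y 253 258 A 63 [338.9 255.1]
  x 249 269 y 260 266 A 70 [258.9 263.2]
  x 329 334 y 297 317 A 64 [330.8 306.4]
  x 276 323 y 300 337 A 585 [298.8 321.2]
  x 269 274 y 303 324 A 79 [271.1 313.4]
  x 294 339 y 357 380 A 715 [316.1 370.8]
```

No contact, and the tips are at about z 0.103, so the pads overlap most of the rim. Closing.

```bash
echo '[{"jaw":0.068}, {"jaw":0.062}, {"jaw":0.06}, {"jaw":0.06}, {"jaw":0.06}]' | python3 -m pendant 45
python3 - <<'E'
from pads import *
S=arm.capture("side");cv2.imwrite("pics/s9.png",S);pads(S)
m,st,c=blob(S.max(2)<40,(299,315)); print(st,c)
E
```

```text
t: 7.0
tool_pos: [0.5533, 0.1636, 0.0932]
tool_rot: [179.9, 0.0, 114.5]
contact_force: [1.3, 0.5, 4.4]
opening: 0.0653
finger_force: 50.3
  x 278 316 y 230 236 A 158 [296.9 231.9]
  x 329 349 y 254 259 A 58 [338.6 255.9]
  x 249 268 y 261 267 A 66 [258.1 263.9]
  x 272 324 y 299 337 A 655 [297.  320.2]
  x 325 329 y 299 319 A 65 [326.6 308.4]
  x 294 339 y 357 380 A 716 [316.1 370.8]
[ 249  227  101   93 4988] [298.49398557 275.4617081 ]
```

To row units: -0.02 m / 0.8 = -0.025, -0.015 m / 0.8 = -0.0188.

```bash
echo '[{"d":[0, 0, -0.0125], "jaw":0.06}, {"d":[0, 0, -0.0188], "jaw":0.06}, {"d":[0, 0, -0.025], "jaw":0.06}, {"d":[0, 0, -0.025], "jaw":0.06}, {"d":[0, 0, -0.0188], "jaw":0.06}]' | python3 -m pendant 45
echo '[{"jaw":0.06}, {"jaw":0.06}]' | python3 -m pendant
python3 - <<'E'
from h import *
S=arm.capture("side");T=arm.capture("top");cv2.imwrite("pics/s10.png",S);cv2.imwrite("pics/t10.png",T)
c=lambda I,x,y:cv2.resize(I[y-60:y+60,x-40:x+40],(400,600),interpolation=cv2.INTER_CUBIC)
cv2.imwrite("pics/c10.png",cv2.convertScaleAbs(np.hstack([c(S,300,275),c(T,245,250)]),alpha=1.5))
E
```

```text
t: 7.68
tool_pos: [0.5527, 0.1634, 0.1739]
tool_rot: [180.0, 0.0, 114.5]
contact_force: [0.0, 0.6, -1.4]
opening: 0.0653
finger_force: 50.2
t: 7.92
tool_pos: [0.5522, 0.1633, 0.1716]
tool_rot: [-179.9, -0.0, 114.5]
contact_force: [0.2, 0.6, -2.0]
opening: 0.0654
finger_force: 50.2
```

View pics/c10.png

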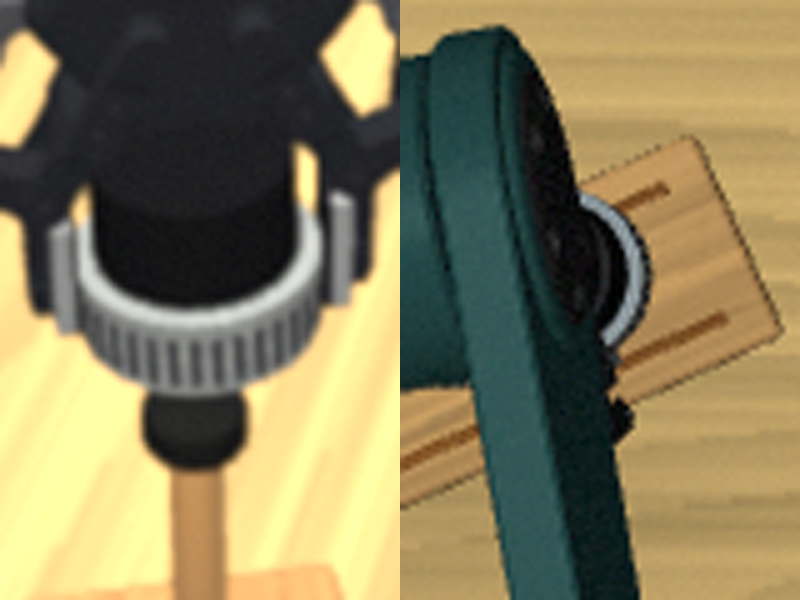

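The lid set is gripped level, with its skirt clear above the black peg head at crop (195,430) and the cap still on. Carrying it over to the shaker.

Careful with the scale: shifts go in shares of 0.8 m and turns go in shares of 360 degrees. That gives: -0.028 m / 0.8 = -0.035, -0.021 m / 0.8 = -0.0263.

```bash

echo '[{"d":[-0.0125, -0.0053, 0], "jaw":0.06}, {"d":[-0.0263, -0.0109, 0], "jaw":0.06}, {"d":[-0.035, -0.0144, 0], "jaw":0.06}, {"d":[-0.035, -0.0144, 0], "jaw":0.06}, {"d":[-0.035, -0.0144, 0], "jaw":0.06}]' | python3 -m pendant|grep -E "pos|opening"
echo '[{"d":[-0.035, -0.0144, 0], "jaw":0.06}, {"d":[-0.035, -0.0144, 0], "jaw":0.06}, {"d":[-0.035, -0.0144, 0], "jaw":0.06}, {"d":[-0.035, -0.0144, 0], "jaw":0.06}, {"d":[-0.035, -0.0144, 0], "jaw":0.06}]' | python3 -m pendant|grep -E "pos|opening"
echo '[{"d":[-0.035, -0.0144, 0], "jaw":0.06}, {"d":[-0.035, -0.0144, 0], "jaw":0.06}, {"d":[-0.035, -0.0144, 0], "jaw":0.06}, {"d":[-0.03, -0.0125, 0], "jaw":0.06}, {"d":[-0.0173, -0.0074, 0], "jaw":0.06}]' | python3 -m pendant|grep -E "pos|opening"
echo '[{"jaw":0.06}, {"jaw":0.06}]' | python3 -m pendant
python3 - <<'E'
from h import *
S=arm.capture("side");T=arm.capture("top");cv2.imwrite("pics/s11.png",S);cv2.imwrite("pics/t11.png",T)
p=arm.read_state()["tool_pos"]
print(p,proj("side",p),proj("top",p))
c=lambda I,x,y:cv2.resize(I[y-45:y+45,x-30:x+30],(400,600),interpolation=cv2.INTER_CUBIC)
cv2.imwrite("pics/c11.png",cv2.convertScaleAbs(np.hstack([c(S,350,170),c(T,440,245)]),alpha=1.6))
E
```

```text
tool_pos: [0.5569, 0.0375, 0.172]
opening: 0.0653
tool_pos: [0.5624, -0.1138, 0.1721]
opening: 0.065
tool_pos: [0.5668, -0.2456, 0.1719]
opening: 0.0655
t: 10.15
tool_pos: [0.5675, -0.2431, 0.1724]
tool_rot: [180.0, -0.0, 114.5]
contact_force: [-0.0, -0.7, -1.8]
opening: 0.065
finger_force: 50.2
[ 0.56760659 -0.2428364   0.17259606] [354.62091663 141.56398038] [450.67813575 237.42279039]
```

View pics/c11.png

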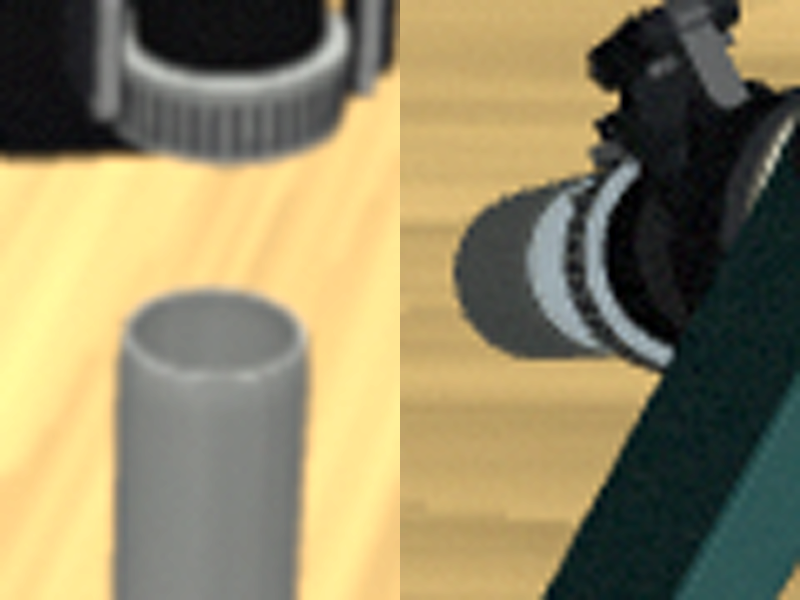

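View shows: lid over and slightly right of the shaker. Side: lid shoulder centre x at about 355 px, lip at (351.8,174.7). Top: shoulder circle centre at about (455,238), lip at (441.7,239.2). Working out the offset.

```bash
python3 - <<'E'
from h import *
np.set_printoptions(precision=4,suppress=True)
p=arm.read_state()["tool_pos"];print("tcp",p)
print("TCP side planes: skirt",plane("side",(355,140.2),.1725),"lip",plane("side",(351.75,174.7),.1))
print("top: shoulder",plane("top",(455.2,237.8),.1965),"lip",plane("top",(441.7,239.2),.1))
# numeric: top shoulder ring fit
T=cv2.imread("pics/t11.png");S=cv2.imread("pics/s11.png")
# side skirt lowest arc: per column, last dark/grey row before wood (saturation jump)
H=cv2.cvtColor(S,cv2.COLOR_BGR2HSV)
def arc(cols,r0,r1,up):
    out=[]
    for x in cols:
        s=cv2.resize(H[r0:r1,x:x+1,1],(1,(r1-r0)*8),interpolation=cv2.INTER_LINEAR)[:,0]
        k=np.flatnonzero(s<75); 
        if len(k): out.append((x,r0+((k[-1] if up else k[0])+.5)/8-.5))
    return np.array(out)
def fit(P,n,z,r):
    from scipy.optimize import least_squares
    W=np.array([plane(n,q,z)[:2] for q in P])
    f=least_squares(lambda c:np.hypot(*(W-c).T)-r,W.mean(0)+[0,-.02],loss="soft_l1",f_scale=.001)
    return f.x,np.abs(f.fun).max()
a=arc(range(341,369),140,165,True);print(a[::4].round(1).tolist());print("skirt side",fit(a,"side",.1725,.033))
b=arc(range(342,363),160,178,False);print(b[::4].round(1).tolist())
from scipy.optimize import least_squares
W=np.array([plane("side",q,.1)[:2] for q in b]);f=least_squares(lambda c:np.hypot(*(W-c).T)-.027,W.mean(0)+[0,.02],loss="soft_l1",f_scale=.001);print("lip side (far arc)",f.x,np.abs(f.fun).max())
E
```

```text
tcp [ 0.5676 -0.2428  0.1726]
TCP side planes: skirt [ 0.5682 -0.2487  0.1725] lip [ 0.5707 -0.2429  0.1   ]
top: shoulder [ 0.5659 -0.2444  0.1965] lip [ 0.567 -0.245  0.1  ]
[[341.0, 147.3], [345.0, 147.8], [349.0, 148.7], [353.0, 149.3], [357.0, 148.9], [361.0, 148.4], [365.0, 147.3]]
skirt side (array([ 0.5712, -0.2448]), np.float64(0.0018174647196232963))
[[342.0, 169.4], [346.0, 168.1], [350.0, 167.6], [354.0, 167.7], [358.0, 168.4], [362.0, 170.3]]
lip side (far arc) [ 0.5713 -0.2437] 0.0006814422296796442
```

Offsets agree to within about 1 mm, which is inside the play. Lowering.

To row units: 0.02 m / 0.8 = 0.025, 0.004 m / 0.8 = 0.005.

```bash

echo '[{"d":[-0.0005, 0.0005, 0.0125], "jaw":0.06}, {"d":[0, 0, 0.025], "jaw":0.06}, {"d":[0, 0, 0.025], "jaw":0.06}, {"d":[0, 0, 0.0125], "jaw":0.06}, {"d":[0, 0, 0.005], "jaw":0.06}]' | python3 -m pendant|grep -E "pos|contact|open"
echo '[{"d":[0, 0, 0.005], "jaw":0.06}, {"d":[0, 0, 0.005], "jaw":0.06}, {"d":[0, 0, 0.0038], "jaw":0.06}, {"jaw":0.06}, {"jaw":0.06}]' | python3 -m pendant|grep -E "pos|contact|open"
echo '[{"d":[0, 0, 0.0025], "jaw":0.06}, {"d":[0, 0, 0.0013], "jaw":0.06}, {"d":[0, 0, 0.0013], "jaw":0.06}, {"jaw":0.06}]' | python3 -m pendant|grep -E "pos|contact|open"
python3 - <<'E'
from h import *
S=arm.capture("side");T=arm.capture("top");cv2.imwrite("pics/s12.png",S);cv2.imwrite("pics/t12.png",T)
print(arm.read_state()["t"])
E
```

```text
tool_pos: [0.5678, -0.2436, 0.1076]
contact_force: [0.3, 0.0, -0.4]
opening: 0.065
tool_pos: [0.5682, -0.2441, 0.0977]
contact_force: [-0.5, 0.4, -0.9]
opening: 0.0653
tool_pos: [0.5679, -0.244, 0.0933]
contact_force: [0.3, -0.1, -0.7]
opening: 0.065
12.1
```

To row units: 0.0015 m / 0.8 = 0.0019.

```bash

echo '[{"d":[0, 0, 0.0019], "jaw":0.06}, {"d":[0, 0, 0.0019], "jaw":0.06}, {"jaw":0.06}]' | python3 -m pendant|grep -E "pos|contact"
echo '[{"d":[0, 0, 0.0019], "jaw":0.06}, {"d":[0, 0, 0.0019], "jaw":0.06}, {"jaw":0.06}]' | python3 -m pendant|grep -E "pos|contact"
echo '[{"d":[0, 0, 0.0013], "jaw":0.06}, {"d":[0, 0, 0.0013], "jaw":0.06}, {"jaw":0.06}]' | python3 -m pendant|grep -E "pos|contact"
echo '[{"d":[0, 0, 0.0013], "jaw":0.06}, {"d":[0, 0, 0.0013], "jaw":0.06}, {"jaw":0.06}]' | python3 -m pendant|grep -E "pos|contact"
```

```text
tool_pos: [0.5679, -0.244, 0.0902]
contact_force: [0.6, 0.1, -1.4]
tool_pos: [0.5679, -0.244, 0.0873]
contact_force: [-0.2, 0.3, -0.8]
tool_pos: [0.568, -0.244, 0.0854]
contact_force: [0.8, 0.9, -1.3]
tool_pos: [0.5679, -0.244, 0.0833]
contact_force: [-0.5, -0.4, -1.3]
```

To row units: 0.001 m / 0.8 = 0.0013.

```bash

echo '[{"d":[0, 0, 0.0013], "jaw":0.06}, {"jaw":0.06}]' | python3 -m pendant|grep -E "pos|contact"
echo '[{"d":[0, 0, 0.0013], "jaw":0.06}, {"jaw":0.06}]' | python3 -m pendant|grep -E "pos|contact"
echo '[{"d":[0, 0, 0.0013], "jaw":0.06}, {"jaw":0.06}]' | python3 -m pendant|grep -E "pos|contact"
echo '[{"d":[0, 0, 0.0013], "jaw":0.06}, {"jaw":0.06}]' | python3 -m pendant|grep -E "pos|contact"
```

```text
tool_pos: [0.568, -0.244, 0.0824]
contact_force: [0.3, 1.0, -0.6]
tool_pos: [0.568, -0.2441, 0.0814]
contact_force: [0.0, 1.1, -0.6]
tool_pos: [0.5682, -0.2441, 0.0808]
contact_force: [-0.1, 0.7, 0.1]
tool_pos: [0.5686, -0.2442, 0.0806]
contact_force: [-0.7, 0.8, 3.6]
```

To row units: 0.001 m / 0.8 = 0.0013.

```bash

echo '[{"d":[0, 0, 0.0013], "jaw":0.06}, {"jaw":0.06}, {"jaw":0.06}, {"jaw":0.06}]' | python3 -m pendant|grep -E "pos|contact"
echo '[{"jaw":0.068}, {"jaw":0.072}, {"jaw":0.075}, {"jaw":0.076}, {"jaw":0.076}]' | python3 -m pendant
python3 - <<'E'
from pads import *
S=arm.capture("side");cv2.imwrite("pics/s13.png",S)
H=cv2.cvtColor(S,cv2.COLOR_BGR2HSV)
def show(x0,x1,y0,y1):
    for y in range(y0,y1,2):
        print(y,''.join('#' if S[y,x].max()<55 else ('.' if H[y,x,1]>75 else ('o' if S[y,x].max()>125 else '+')) for x in range(x0,x1)))
show(315,392,140,228)
X=np.array([.5685,-.2445,0])
for z in(.08,.104,.136): print(z,proj("side",X+[0,0,z]),[proj("side",X+[s*.033,0,z]) for s in(-1,1)])
E
```

```text
tool_pos: [0.5691, -0.2442, 0.0805]
contact_force: [-1.0, 1.0, 6.9]
t: 15.72
tool_pos: [0.5679, -0.2441, 0.0783]
tool_rot: [-180.0, -0.0, 114.5]
contact_force: [-0.5, 0.4, 0.4]
opening: 0.0762
finger_force: 0.0
140 ...########################################################.......+########..
142 ...######################################################...........#######..
144 ...########+############################################............#######..
146 ...#####################################################............#######..
148 ...########......########################################...........#######..
150 ...#######........#########################################........########..
152 ...#######.......###############################.....#######.......########..
154 ...#######......################################.......####################..
156 ...######.....###################################.......###################..
158 ...################################################.......################...
160 ....###############################################......+#######
[... 2344 characters left out ...]
++++++++++++++++++............................
220 ........................++++++++++++++++++++++++.............................
222 ...........................++++++++++++++++++................................
224 ..................................ooo........................................
226 .............................................................................
0.08 [352.6676057  183.20515804] [array([369.03021221, 185.5032321 ]), array([336.50228845, 180.93479261])]
0.104 [353.08831748 172.67620519] [array([369.65450841, 174.93746762]), array([336.72429406, 170.44253835])]
0.136 [353.6655095  158.23109639] [array([370.51115772, 160.43929362]), array([337.02881965, 156.05029028])]
```

The lid is seated: its shoulder spans x 335–368 px at row 171 and the tin below is upright. The gripper sits about 1.2 mm to the −x side, so I'll shift, rise to the cap and check before closing.

To row units: -0.01 m / 0.8 = -0.0125, 0.0011 m / 0.8 = 0.0014.

```bash

echo '[{"d":[-0.0006, 0.0014, -0.0013], "jaw":0.078}, {"d":[0, 0, -0.01], "jaw":0.078}, {"d":[0, 0, -0.0125], "jaw":0.078}, {"d":[0, 0, -0.01], "jaw":0.078}, {"jaw":0.07}]' | python3 -m pendant 30
echo '[{"jaw":0.066}, {"jaw":0.063}, {"jaw":0.061}, {"jaw":0.061}]' | python3 -m pendant
python3 - <<'E'
from pads import *
S=arm.capture("side");cv2.imwrite("pics/s14.png",S)
H=cv2.cvtColor(S,cv2.COLOR_BGR2HSV)
for y in range(140,196): print(y,''.join('#' if S[y,x].max()<55 else ('.' if H[y,x,1]>75 else ('o' if S[y,x].max()>125 else '+')) for x in range(325,382)))
p=arm.read_state()["tool_pos"];a=np.radians(24.5);u=np.array([np.cos(a),np.sin(a),0]);v=np.array([-np.sin(a),np.cos(a),0])
X=np.array([.5690,-.2442,0])
for z in(.104,.110,.116): print(z,[proj("side",X+[0,0,z]+s*.031*u+.011*v).round(1) for s in(-1,1)])
E
```

```text
t: 16.4
tool_pos: [0.57, -0.2445, 0.1072]
tool_rot: [179.9, 0.1, 114.5]
contact_force: [0.8, -0.2, -0.0]
opening: 0.0701
finger_force: 0.0
t: 16.9
tool_pos: [0.5691, -0.244, 0.1053]
tool_rot: [-180.0, -0.0, 114.5]
contact_force: [-0.4, 0.1, -0.1]
opening: 0.0611
finger_force: 0.0
140 ############################.....###......####........###
141 ##########################................#####.......###
142 ##########################.................####......####
143 ##########################.................#####...######
144 ##########################..................#############
145 ##########################..................#############
146 #########################...................#############
147 ######################.......................############
148 ###############..............................############
149 ###############..............................###########.
150 ##############..............................##########...
151 ##############.............................#########.....
152 #############..............................########......
153 #########
[... 2110 characters left out ...]
.+++++++++++++++++++++#++++#++................
188 ............++++++++++++++++++#++++++++++................
189 ............+++++++++++++++#++#++++++++++................
190 ............+++++++++++++++++++++++++++++................
191 ............+++++++++++++++++++++++++++++................
192 .............++++++++++++++++++++++++++++................
193 ............++++++++++++++++++++++++++++.................
194 ............++++++++++++++++++++++++++++.................
195 ............++++++++++++++++++++++++++++.................
0.104 [array([369.5, 174.2]), array([338.3, 176.8])]
0.11 [array([369.7, 171.6]), array([338.4, 174.1])]
0.116 [array([369.9, 168.9]), array([338.4, 171.4])]
```

Pad tips are at rows 169–172, so z is about 0.114. That is clear above the shoulder (0.104) and beside the cap. Closing on the cap.

To row units: -0.004 m / 0.8 = -0.005, -0.003 m / 0.8 = -0.0038.

```bash

echo '[{"jaw":0.058}, {"jaw":0.055}, {"jaw":0.05}, {"jaw":0.05}, {"jaw":0.05}]' | python3 -m pendant 30
echo '[{"d":[0, 0, -0.0013], "jaw":0.05}, {"d":[0, 0, -0.0025], "jaw":0.05}, {"d":[0, 0, -0.0038], "jaw":0.05}, {"d":[0, 0, -0.005], "jaw":0.05}, {"d":[0, 0, -0.005], "jaw":0.05}]' | python3 -m pendant 30
```

```text
t: 17.58
tool_pos: [0.5694, -0.2442, 0.1058]
tool_rot: [180.0, 0.0, 114.5]
contact_force: [-0.5, -0.2, 1.7]
opening: 0.055
finger_force: 31.7
t: 18.2
tool_pos: [0.5693, -0.2441, 0.1199]
tool_rot: [180.0, 0.0, 114.5]
contact_force: [-0.1, -0.6, 0.6]
opening: 0.0548
finger_force: 31.7
```

Gripped at 54.8 mm and rising freely. Continuing straight up another 70 mm or so.

To row units: -0.015 m / 0.8 = -0.0188, -0.01 m / 0.8 = -0.0125.

```bash

echo '[{"d":[0, 0, -0.01], "jaw":0.05}, {"d":[0, 0, -0.0125], "jaw":0.05}, {"d":[0, 0, -0.0188], "jaw":0.05}, {"d":[0, 0, -0.0188], "jaw":0.05}, {"d":[0, 0, -0.0188], "jaw":0.05}]' | python3 -m pendant|grep -E "pos|contact|open"
echo '[{"d":[0, 0, -0.015], "jaw":0.05}, {"d":[0, 0, -0.0075], "jaw":0.05}, {"jaw":0.05}, {"jaw":0.05}, {"jaw":0.05}]' | python3 -m pendant
python3 - <<'E'
from h import *
S=arm.capture("side");cv2.imwrite("pics/s15.png",S)
H=cv2.cvtColor(S,cv2.COLOR_BGR2HSV)
for y in range(104,226,2): print(y,''.join('#' if S[y,x].max()<55 else ('.' if H[y,x,1]>75 else ('o' if S[y,x].max()>125 else '+')) for x in range(325,385)))
X=np.array([.5690,-.2442,0]);p=arm.read_state()["tool_pos"]
for z in(.08,.104,.13,.20): print(z,proj("side",X+[0,0,z]))
E
```

```text
tool_pos: [0.5694, -0.2442, 0.1841]
contact_force: [-0.1, 0.0, 0.4]
opening: 0.055
t: 19.45
tool_pos: [0.5689, -0.2439, 0.1996]
tool_rot: [-179.9, -0.1, 114.5]
contact_force: [0.4, 0.4, 0.1]
opening: 0.0549
finger_force: 31.7
104 ############################..................##########....
106 ############################................#########.......
108 #################################...........###+++##........
110 ##############+#########################....###+++##........
112 ############++++###############################+++##........
114 ############++++###############################+++##........
116 ############++++##############################+++##.........
118 ############+++###############################+++##.........
120 ############+++###############################+++##.........
122 ############+++###############################+++#..........
124 ############+++###############################+++...........
126 ############+++##############################+++............
128 ############+++############################.................
130 #########################
[... 2522 characters left out ...]
++++++++++++++++++++++++++++....................
210 ............++++++++++++++++++++++++++++....................
212 ............+++++++++++++++++++++++++++.....................
214 ............+++++++++++++++++++++++++++.....................
216 ............+++++++++++++++++++++++++++.....................
218 .............++++++++++++++++++++++++++.....................
220 ..............++++++++++++++++++++++++......................
222 .................++++++++++++++++++.........................
224 ........................+++.................................
0.08 [352.387987   183.24630532]
0.104 [352.80533069 172.71670843]
0.13 [353.26910721 161.01560919]
0.2 [354.581846   127.89516021]
```

The sifter stays seated with its neck now bare, and the cap is level in the gripper about 90 mm above the shoulder. Handing in.

```bash
echo '[{"jaw":0.05}, {"jaw":0.05}]' | python3 -m pendant|grep -E "t:|force"; python3 -c "
from cell import arm
print(arm.sign_off())"
```

```text
t: 19.75
tool_rot: [-180.0, -0.0, 114.5]
contact_force: [-0.2, 0.4, -0.5]
finger_force: 31.7
the job is handed in; nothing more can be done
None
```

I handed the job in at about 19.8 s, with no verdict returned: the sifter is seated on the shaker, and the cap is held still and level about 90 mm above its shoulder; I sent no arm moves near the cup, jug or saucers but did not re-check them in the images afterwards.

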